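# Start and seat the oil plug in a compressor's deep filler neck

### The arm

A 6-joint arm with a two-finger parallel gripper is mounted at the origin on a cart in front of the work surface, level with it; the furniture and walls round the work are solid. World frame = base frame: x ahead of the robot, y to its left, z up, the work surface at z = 0. Lengths are in m, angles in degrees, forces in N, time in s.
With the tool pointing down it reaches from about 0.3 to 0.75 m from the base axis. Payload 8.5 kg.
Tool frame: the origin (TCP) lies on the centre line of the jaws, within the pads' length; the fingertips stand 19 mm ahead of it and the grasp point (between the pads) is the TCP (env.tcp_to_tips is the z of the fingertips in the tool frame, in m); z points along the fingers, y is the line along which they close (so a half turn about z gives the same grasp; the last joint's range is limited). The gripper opens to 85 mm and grips with 20 to 120 N. Pads are 22 mm wide; open, the fingers measure 114 mm over their backs; the gripper's body (76 mm by 85 mm) begins 54 mm behind the grasp point. The pads swing forward as they close: fully open they stand 13 mm farther back than shut.
Start: joints at [-78.799, 21.807, 74.336, -0, 83.858, -12.336], TCP at [0.22, -0.504, 0.229] pointing down, gripper open.
Joint ranges: [-178.18, 178.18], [-50.72, 133.34], [12.68, 142.11], [-81.47, 261.47], [9.98, 163.14], [-165.26, 165.26]. Speed limits (degrees/s): [136.94, 136.94, 180, 180, 180, 180].

### API

Orientations are given as a 3x3 rotation matrix whose columns are the frame's x, y, z axes.
In Python, from rig import env gives the robot as it stands.
- The arm moves only by the tool servo_tool, never from a script. Its argument "steps" is a list of rows, each an object of numbers: "tx", "ty", "tz": the shift along the world's x, y, z in cm; "yaw": the turn about the world's z in degrees; "claw": the finger opening in cm, from 0 to 8.54. In form: [{"tx": .., "ty": .., "tz": .., "yaw": .., "claw": ..}, ...]. A call has 1 to 20 rows; each row shifts and turns the commanded pose from where the row before left it; what a row does not reach is not made up. A row lasts 1/10 s, in which the tool goes at most 50 mm and 8.59 degrees, less where a joint would pass 70% of its speed; a pose out of reach is approached as far as the arm can. A call with a gripper value outside its range is refused whole. The fingers move at their own pace and stop on an object; "newtons" is the grip in N (left out, the last holds). Time passes only in rows, so rows that do not move let the fingers close. It gives the time, the measured TCP pose, the force, the opening and the grip force at its end, in the units of the state.
- env.observe(): the state, without advancing time (a new reading comes with each control period).
- env.get_image(name): name is "scene" or "top"; returns (picture, depth): 480x640x3 uint8, red, green, blue; 480x640 float32, m along the optical axis (not along the pixel's ray), 0 where there is no reading.
- env.camera_model(name): a dict with "fovy" (degrees; the focal length in pixels is half the picture's height over the tangent of half this angle, whatever the lens; pixels are square), "cx", "cy" (the principal point, pixels), "T" (4x4, takes a point from camera to world coordinates). Camera axes: x right, y down, z forward; pixel columns grow to the right and rows downward; lengths in m; the calibration is good to about 2 mm. A picture is of the moment at which its call begins. camera_model takes no time and is no camera call.
- env.close_job(): hands the job in; it is judged then, once.
The state is a dict: "time_s": time; "q": joint angles; "qvel": joint speeds; "joint_efforts": joint torques, N m; "position": TCP position; "tool_rot": TCP orientation; "ft_force": force on the tool from outside, world axes, zero at the start; "wrist_torque": the same for the moment, N m; "grip_width": finger opening in m; "gripper_force": force on a finger pad.
Only numpy, scipy, OpenCV 4.12 (cv2) and the standard library are available. Lean on these libraries where they do the work, as an engineer would, in place of code of your own. Each camera call takes 0.05 s, during which the arm holds its last target. There are 200 camera calls.

### The job

Take the red T-handled oil filler plug out of its wooden stand and lower it into the deep filler neck of the blue compressor pump. Find the start of the thread at the bottom by feel, screw the plug in until its washer is down on the rim, nip it up finger-tight and let go. Work gently: the plastic thread must not go in crooked or be forced, and the other things on the bench stay where they are.

Things in the scene. Friction and masses are not known exactly. Their poses are not given: they have to be found in the camera images.
- plug: red plastic oil filler plug with T-handle, about 0.16 kg, upright in the stand. Origin: centre of its black washer's underside; z up to the handle, x along the handle's bar. Washer 53 mm wide, collar above it up to +9 mm, hub 15 mm wide up to the bar. Below: stem 26 mm wide down to -96 mm, dip rod 8 mm wide down to -120 mm. Three thread lugs, 4.6 mm thick, 34 mm wide over all, at -91 mm
- plug_handle (a point): centre of the T-handle's bar, where to grip, 34 mm above the plug's origin. The bar is 84 mm long (plug's x), 16 mm thick (plug's y: grip across this) and 22 mm high; 14 mm free below it down to the collar
- compressor: blue compressor pump, fixed, 150 x 230 x 130 mm: finned cylinder on its +y side, dark flywheel on its -y side, between them the filler neck, an upright aluminium tube 58 mm wide. Origin: on the bench on the neck's axis, z up. Nothing on it is over 5 mm higher than the neck's rim. The plug is finger-tight at about 0.2 N m; over 0.35 N m, or jamming or pressing hard, spoils the thread
- neck_rim (a point): centre of the filler neck's mouth, at the rim 125 mm above the bench; z up. Bore 40 mm wide, 80 mm deep to a brass thread: right-hand, three blunt starts 120 degrees apart at an unknown angle, 27 mm a turn, ridges 4 mm thick and 29 mm wide inside, 1 mm axial play. The plug stays where it is left in the thread, and tight when tightened
- thread_mouth (a point): upper end of the thread, 80 mm below the rim. Set down unturned, the lugs land on the ridges, washer 7 to 14 mm above the rim. Turned back (anticlockwise from above) under a light push the plug climbs, up to 2.1 rad, then drops 5 to 8 mm at the starts; from there 1.4 to 2 rad clockwise bring the washer to the rim, 0.3 rad more make it tight. Straight from landing it takes up to 3.6 rad
- stand: fixed block of pale wood, 70 x 110 x 70 mm high, with a hole 37 mm wide in which the plug stands on its stem's end, washer about 53 mm above the block; to lift it out, raise it 75 mm or more. A steel bolt stands in the block 40 mm to the +y side of the hole, head 77 mm above the bench. Origin: centre of its underside
- jar: clear screw jar with a red lid, 65 mm wide, 99 mm high, a bystander. Origin: centre of its underside
- wrench: steel open-ended spanner, 50 x 196 x 14 mm, lying flat, a bystander. Origin: centre of its underside
- black_tape: roll of black tape, 55 mm wide, 19 mm high, a bystander. Origin: centre of its underside
- black_pliers: pliers with black handles, 54 x 173 x 12 mm, lying flat, a bystander. Origin: centre of its underside
Things that resemble listed ones, but are neither listed nor needed, are in the scene too. What is meant by the plug is not pink or yellow, and is the larger of those in its own colour.

How it is judged (in metres and radians):
On the way, in this order (a step that is already met when the one before it is completed fails the run):
1. the plug is lifted clear of its stand (height (world z) of plug above 0.2 m), for 0.1 s.
2. the plug's lugs have come to the thread at the bottom of the neck, the plug square in the neck (z of plug in the frame of neck_rim below 0.015 m and horizontal distance between plug and neck_rim below 0.006 m and angle between plug's own z axis and vertical below 0.07 rad), for 0.1 s.
At the end, for the whole second after the job is handed in: The plug is screwed home, tight and let go: washer and thread bear on the compressor with more than 14 N in all; underside of its washer no more than 1.5 mm above the neck's rim, within 3 mm of the neck's axis, leaning less than 2 degrees, and at rest (z of plug in the frame of neck_rim below 0.0015 m and horizontal distance between plug and neck_rim below 0.003 m and angle between plug's own z axis and vertical below 0.035 rad and linear speed of plug below 0.01 m/s and contact force between plug and compressor above 14 N); the robot touches nothing.
It fails at once if the thread is forced: the plug bears on the compressor, washer and thread together, with more than 55 N (contact force between plug and compressor above 55 N).
It fails at once if the plug goes crooked into the thread: it leans more than 5 degrees with its lugs at the thread (horizontal distance between plug and neck_rim below 0.03 m and z of plug in the frame of neck_rim below 0.015 m and angle between plug's own z axis and vertical above 0.087 rad).
It fails at once if a bystander (jar, spanner, tape or pliers) is pushed more than 30 mm (distance of any of jar, wrench, black_tape, black_pliers from where it was at the start of the episode above 0.03 m).
It also fails if it takes over 72 s, if anything falls off the work surface, if the arm or the gripper's body presses on something with over 40 N, if the wrist force passes 120 N, or if a joint passes its speed limit or range.

## Working session

There is one attempt and no reset: what is moved stays moved. The work goes in short steps, Python scripts to look and compute and a tool call to move; the robot and the scene stay as the last step left them, time stands still between calls to the robot, and variables do not carry over. Pictures are saved under pics/ and viewed, at most 10 in all, crops included, and the job is handed in when it is done.

Besides the shell and the picture viewer there is one more tool, called by a JSON object that holds its "fn" and its "kwargs", one argument or row to a line. servo_tool: Moves the arm, as the interface text tells. Its arguments: {"type":"object","properties":{"steps":{"type":"array"},"newtons":{"type":"number"}},"required":["steps"]}

```bash
mkdir -p pics
cat > h.py <<'E'
import numpy as np, cv2
from rig import env
def grab(n,tag):
    im,d=env.get_image(n); cv2.imwrite(f'pics/{tag}.png',im[:,:,::-1]); np.save(f'pics/{tag}.npy',d); return im,d
def world(n,u,v,d):
    c=env.camera_model(n); f=240/np.tan(np.radians(c['fovy'])/2)
    p=np.stack([(u-c['cx'])/f*d,(v-c['cy'])/f*d,d,np.ones_like(d)],-1); return (p@np.array(c['T']).T)[...,:3]
def cloud(n,d):
    v,u=np.mgrid[:480,:640].astype(float); return world(n,u,v,d.astype(float))
E
python3 - <<'E'
from h import *
grab('top','top0'); grab('scene','sc0')
for n in('top','scene'): c=env.camera_model(n); print(n,c['fovy'],c['cx'],c['cy'],np.round(c['T'],3))
print(env.observe())
E
```

```text
top 49.72536521514738 317.49943386717905 242.3097210025656 [[-0.028 -0.989  0.148  0.355]
 [-1.     0.027 -0.009 -0.064]
 [ 0.005 -0.148 -0.989  1.188]
 [ 0.     0.     0.     1.   ]]
scene 47.05242363295482 314.4519941608903 242.91857794021047 [[ 0.607 -0.438  0.663 -0.486]
 [-0.794 -0.359  0.49  -0.823]
 [ 0.023 -0.825 -0.565  1.005]
 [ 0.     0.     0.     1.   ]]
{'time_s': 0.1, 'q': array([-7.87994201e+01,  2.18382806e+01,  7.43782709e+01, -1.66578965e-03,
        8.38559122e+01, -1.23362224e+01]), 'qvel': array([ 0.1140631 , -0.07736842, -0.05147075, -0.04290229, -0.13291407,
       -0.1003475 ]), 'joint_efforts': array([ 3.10669282e-03, -4.49221265e+01, -2.31655598e+01, -2.01083822e-04,
        3.69722082e-03,  1.18664161e-05]), 'position': array([ 0.21957345, -0.50399834,  0.22827532]), 'tool_rot': array([[ 9.16802544e-01,  3.99340732e-01, -2.74022049e-04],
       [ 3.99340753e-01, -9.16801744e-01,  1.23502371e-03],
       [ 2.41971381e-04, -1.24170105e-03, -9.99999200e-01]]), 'ft_force': array([ 0.104232  ,  0.22504417, -1.09455995]), 'wrist_torque': array([-0.01561219, -0.03876191,  0.00931191]), 'gripper_force': 0.0, 'grip_width': 0.08549740498953431}
```

View pics/top0.png

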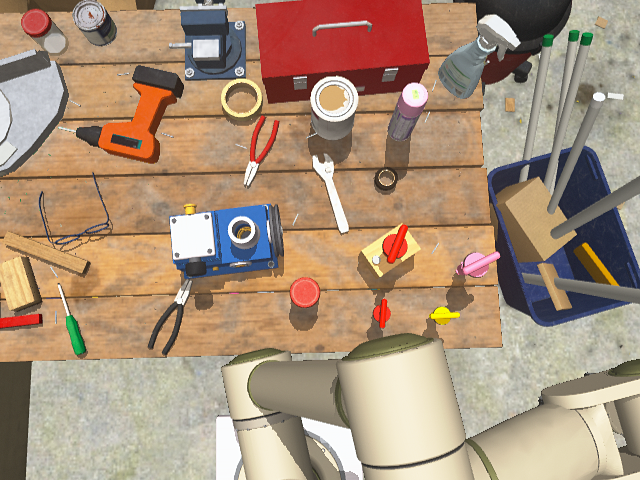

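View pics/sc0.png

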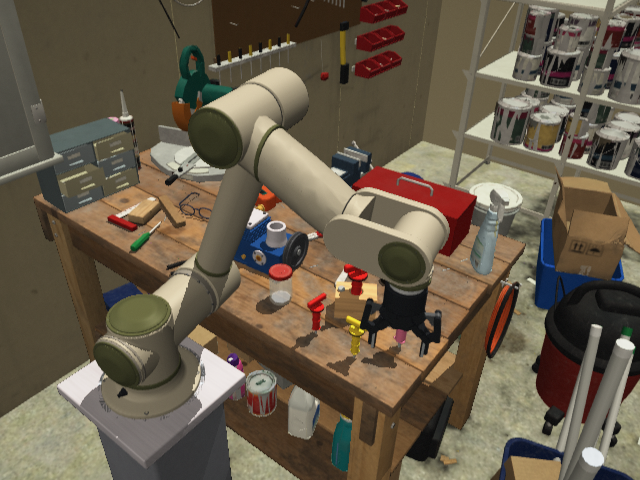

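The top view shows the red plug in its stand at about (397,243), the bolt at (376,260), the neck mouth at (243,232) and the jar at (305,293). A smaller red plug at (382,313) is a decoy. Next I'll measure the plug and neck from depth.

Run:
```python
from h import *
im=cv2.imread('pics/top0.png')[:,:,::-1].astype(int); d=np.load('pics/top0.npy'); P=cloud('top',d)
red=(im[...,0]>130)&(im[...,1]<70)&(im[...,2]<70)
v,u=np.mgrid[:480,:640]
def win(a,b,c,e): return (u>a)&(u<b)&(v>c)&(v<e)
m=red&win(375,420,215,275)
z=P[m][:,2]; print('plug z',np.percentile(z,[1,25,50,75,99]))
b=m&(P[...,2]>.158)
Q=P[b]; r=cv2.minAreaRect((Q[:,:2]*1000).astype(np.float32)); print('bar',len(Q),r, Q.mean(0), np.median(Q[:,2]))
w=np.linalg.svd(Q[:,:2]-Q[:,:2].mean(0))[2][0]; print('axis deg',np.degrees(np.arctan2(w[1],w[0])))
# neck rim
n=win(222,264,210,255)&(P[...,2]>.118)&(P[...,2]<.132)
Q=P[n]; print('rim',len(Q),np.median(Q[:,2]),Q.min(0),Q.max(0))
(c,rad)=cv2.minEnclosingCircle((Q[:,:2]*1000).astype(np.float32)); print(c,rad)
# pixel ellipse
k=cv2.convexHull(np.argwhere(n)[:,::-1].astype(np.int32)); e=cv2.fitEllipse(k); print(e, world('top',np.array(e[0][0]),np.array(e[0][1]),np.array(np.median(d[n]))))
for nm,a in dict(stand=(355,425,222,280),jar=(288,325,275,312)).items():
    q=P[win(*a)&(P[...,2]>.06)&(P[...,2]<.11)]; print(nm,q.min(0),q.max(0))
o=cv2.imread('pics/top0.png'); t=np.hstack([cv2.resize(o[205:285,350:430],None,fx=5,fy=5,interpolation=2),cv2.resize(o[200:280,205:285],None,fx=5,fy=5,interpolation=2)])
cv2.imwrite('pics/crop.png',t)
```

```text
plug z [0.12561683 0.1301837  0.16160049 0.1652147  0.16897885]
bar 303 ((435.5876159667969, -168.211181640625), (36.86508560180664, 260.70916748046875), 45.539398193359375) [ 0.4989762  -0.22990629  0.17455101] 0.16481971093950243
axis deg 143.22175318197617
rim 336 0.12511765422240484 [0.51662852 0.05537513 0.11807631] [0.5724995  0.11281232 0.13130044]
(545.384521484375, 84.58626556396484) 29.336946487426758
((241.22154235839844, 229.8633575439453), (27.16657257080078, 27.653196334838867), 81.58125305175781) [0.54452645 0.08451171 0.12473134]
stand [ 0.44287782 -0.29757732  0.0604466 ] [ 0.56085067 -0.16847435  0.08192835]
jar [ 0.38206871 -0.07410133  0.08966729] [ 0.44515397 -0.01247864  0.10623496]
```

View pics/crop.png

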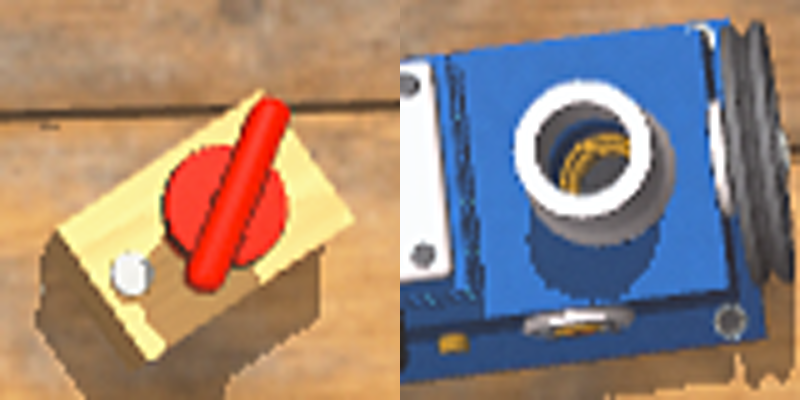

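The crop shows the bar running from about (204,285) to (272,102), with the bolt off to the lower left. The neck's rim is clean, with brass thread visible down the bore. I'll refit the bar without its outliers.

Run:
```python
from h import *
im=cv2.imread('pics/top0.png')[:,:,::-1].astype(int); d=np.load('pics/top0.npy'); P=cloud('top',d)
red=(im[...,0]>130)&(im[...,1]<90)&(im[...,2]<90)
v,u=np.mgrid[:480,:640]
W=red&(u>375)&(u<420)&(v>215)&(v<275)
m=W&(P[...,2]>.156)&(P[...,2]<.175)
m=cv2.morphologyEx(m.astype(np.uint8),cv2.MORPH_OPEN,np.ones((2,2)))>0
Q=P[m]; r=cv2.minAreaRect((Q[:,:2]*1000).astype(np.float32)); print('bar',len(Q),r,Q.mean(0))
w=np.linalg.svd(Q-Q.mean(0))[2][0]; print('axis',w,np.degrees(np.arctan2(w[1],w[0])))
# collar disc
m=W&(P[...,2]>.12)&(P[...,2]<.14); Q=P[m]; print('collar',Q[:,2].mean(),np.array(cv2.minEnclosingCircle((Q[:,:2]*1000).astype(np.float32))[0]))
# by pixels: bar ends at z=.166
c=env.camera_model('top');T=np.array(c['T']);f=240/np.tan(np.radians(c['fovy'])/2)
def atz(a,b,z):
    r=T[:3,:3]@np.array([(a-c['cx'])/f,(b-c['cy'])/f,1]); return T[:3,3]+r*(z-T[2,3])/r[2]
A=atz(350+204/5-.5,205+285/5-.5,.166);B=atz(350+272/5-.5,205+102/5-.5,.166);print(A,B,(A+B)/2,np.linalg.norm(A-B),np.degrees(np.arctan2(*(B-A)[1::-1])))
print('bolt',atz(350+131/5,205+273/5,.077))
R=np.array(env.observe()['tool_rot']); print('tool y dir deg',np.degrees(np.arctan2(R[1,1],R[0,1])))
```

```text
bar 314 ((447.58355712890625, -185.17730712890625), (40.88187026977539, 302.0791015625), 44.8945198059082) [ 0.49896263 -0.23411481  0.16115126]
axis [-0.14569505  0.17608     0.97353417] 129.60560369448365
collar 0.12978934485551044 [ 502.24908447 -232.64729309]
[ 0.46534942 -0.21638167  0.166     ] [ 0.53834665 -0.24729279  0.166     ] [ 0.50184803 -0.23183723  0.166     ] 0.07927226587368344 -22.9505233182832
bolt [ 0.47988762 -0.19943691  0.077     ]
tool y dir deg -66.46300982485839
```

{"fn": "servo_tool", "kwargs": {
  "steps": [
    {"tx":1.76,"ty":1.7,"yaw":8.35},
    {"tx":1.76,"ty":1.7,"yaw":8.35},
    {"tx":1.76,"ty":1.7,"yaw":8.35},
    {"tx":1.76,"ty":1.7,"yaw":8.35},
    {"tx":1.76,"ty":1.7,"yaw":8.35},
    {"tx":1.76,"ty":1.7,"yaw":8.35},
    {"tx":1.76,"ty":1.7,"yaw":8.35},
    {"tx":1.76,"ty":1.7,"yaw":8.35},
    {"tx":1.76,"ty":1.7,"yaw":8.35},
    {"tx":1.76,"ty":1.7,"yaw":8.35},
    {"tx":1.76,"ty":1.7,"yaw":8.35},
    {"tx":1.76,"ty":1.7,"yaw":8.35},
    {"tx":1.76,"ty":1.7,"yaw":8.35},
    {"tx":1.76,"ty":1.7,"yaw":8.35},
    {"tx":1.76,"ty":1.7,"yaw":8.35},
    {"tx":1.76,"ty":1.7,"yaw":8.35},
    {},
    {}
  ]
}}

```text
invalid input at $.steps[0]: expected keys tx, ty, tz, yaw, claw
```

Run:
```python
from h import *
s=env.observe(); R=s['tool_rot']; print(s['position'],np.degrees(np.arctan2(R[1,1],R[0,1])),s['q'])
for n in('top','scene'): grab(n,n+'1')
a=cv2.imread('pics/scene1.png')[200:350,270:470]
cv2.imwrite('pics/c1.png',np.hstack([cv2.resize(a,(480,360)),cv2.resize(cv2.imread('pics/top1.png')[180:300,350:450],(300,360))]))
```

```text
[ 0.21957345 -0.50399834  0.22827532] -66.46300982485839 [-7.87994201e+01  2.18382806e+01  7.43782709e+01 -1.66578965e-03
  8.38559122e+01 -1.23362224e+01]
```

View pics/c1.png

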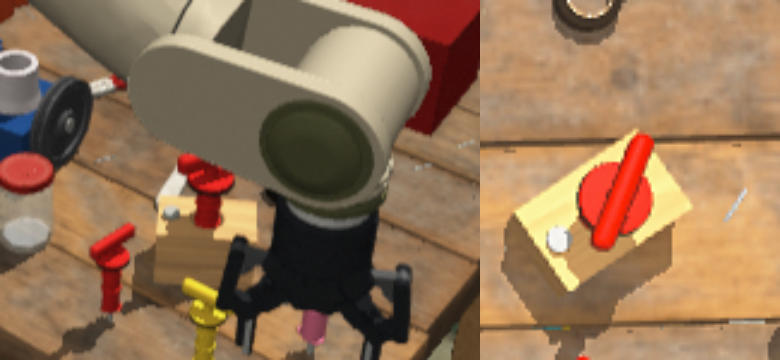

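The move was refused because every row needs all five keys, so the crop just shows the arm still at its start pose. I'll resend it with complete rows.

{"fn": "servo_tool", "kwargs": {
  "steps": [
    {"tx":1.76,"ty":1.7,"tz":0,"yaw":8.35,"claw":8.5},
    {"tx":1.76,"ty":1.7,"tz":0,"yaw":8.35,"claw":8.5},
    {"tx":1.76,"ty":1.7,"tz":0,"yaw":8.35,"claw":8.5},
    {"tx":1.76,"ty":1.7,"tz":0,"yaw":8.35,"claw":8.5},
    {"tx":1.76,"ty":1.7,"tz":0,"yaw":8.35,"claw":8.5},
    {"tx":1.76,"ty":1.7,"tz":0,"yaw":8.35,"claw":8.5},
    {"tx":1.76,"ty":1.7,"tz":0,"yaw":8.35,"claw":8.5},
    {"tx":1.76,"ty":1.7,"tz":0,"yaw":8.35,"claw":8.5},
    {"tx":1.76,"ty":1.7,"tz":0,"yaw":8.35,"claw":8.5},
    {"tx":1.76,"ty":1.7,"tz":0,"yaw":8.35,"claw":8.5},
    {"tx":1.76,"ty":1.7,"tz":0,"yaw":8.35,"claw":8.5},
    {"tx":1.76,"ty":1.7,"tz":0,"yaw":8.35,"claw":8.5},
    {"tx":1.76,"ty":1.7,"tz":0,"yaw":8.35,"claw":8.5},
    {"tx":1.76,"ty":1.7,"tz":0,"yaw":8.35,"claw":8.5},
    {"tx":1.76,"ty":1.7,"tz":0,"yaw":8.35,"claw":8.5},
    {"tx":1.76,"ty":1.7,"tz":0,"yaw":8.35,"claw":8.5},
    {"tx":0,"ty":0,"tz":0,"yaw":0,"claw":8.5},
    {"tx":0,"ty":0,"tz":0,"yaw":0,"claw":8.5}
  ]
}}

```text
time_s: 2.0
position: [0.5011, -0.2321, 0.2286]
tool_rot: [[-0.921, 0.39, -0.001], [0.39, 0.921, 0.0], [0.001, -0.0, -1.0]]
ft_force: [-0.1, -0.0, 0.6]
grip_width: 0.085
gripper_force: 0.0
```

Run:
```python
from h import *
s=env.observe(); R=s['tool_rot']; print(s['position'],np.degrees(np.arctan2(R[1,1],R[0,1])),s['q'],s['ft_force'])
```

```text
[ 0.50112688 -0.23210887  0.22858281] 67.06365603918667 [-3.71283980e+01  2.20617930e+01  7.39697390e+01 -1.66362741e-02
  8.39973077e+01 -1.04190308e+02] [-0.09428807 -0.02904471  0.57326463]
```

{"fn": "servo_tool", "kwargs": {
  "newtons": 30,
  "steps": [
    {"tx":0.05,"ty":0,"tz":-2,"yaw":0,"claw":8.5},
    {"tx":0,"ty":0,"tz":-2,"yaw":0,"claw":8.5},
    {"tx":0,"ty":0,"tz":-1.5,"yaw":0,"claw":8.5},
    {"tx":0,"ty":0,"tz":-1,"yaw":0,"claw":8.5},
    {"tx":0,"ty":0,"tz":-0.5,"yaw":0,"claw":8.5},
    {"tx":0,"ty":0,"tz":0,"yaw":0,"claw":8.5},
    {"tx":0,"ty":0,"tz":0,"yaw":0,"claw":5},
    {"tx":0,"ty":0,"tz":0,"yaw":0,"claw":3},
    {"tx":0,"ty":0,"tz":0,"yaw":0,"claw":2},
    {"tx":0,"ty":0,"tz":0,"yaw":0,"claw":1},
    {"tx":0,"ty":0,"tz":0,"yaw":0,"claw":1},
    {"tx":0,"ty":0,"tz":0,"yaw":0,"claw":1},
    {"tx":0,"ty":0,"tz":0,"yaw":0,"claw":1},
    {"tx":0,"ty":0,"tz":0,"yaw":0,"claw":1}
  ]
}}

```text
time_s: 3.4
position: [0.5019, -0.2323, 0.1591]
tool_rot: [[-0.921, 0.389, 0.001], [0.389, 0.921, -0.0], [-0.001, -0.0, -1.0]]
ft_force: [0.9, -1.0, 3.8]
grip_width: 0.0145
gripper_force: 30.6
```

{"fn": "servo_tool", "kwargs": {
  "newtons": 50,
  "steps": [
    {"tx":0,"ty":0,"tz":0,"yaw":0,"claw":1},
    {"tx":0,"ty":0,"tz":0,"yaw":0,"claw":1},
    {"tx":0,"ty":0,"tz":0.5,"yaw":0,"claw":1},
    {"tx":0,"ty":0,"tz":1,"yaw":0,"claw":1},
    {"tx":0,"ty":0,"tz":1.5,"yaw":0,"claw":1},
    {"tx":0,"ty":0,"tz":2,"yaw":0,"claw":1},
    {"tx":0,"ty":0,"tz":2,"yaw":0,"claw":1},
    {"tx":0,"ty":0,"tz":2,"yaw":0,"claw":1},
    {"tx":0,"ty":0,"tz":2,"yaw":0,"claw":1},
    {"tx":0,"ty":0,"tz":2,"yaw":0,"claw":1},
    {"tx":0,"ty":0,"tz":2,"yaw":0,"claw":1},
    {"tx":0,"ty":0,"tz":1,"yaw":0,"claw":1},
    {"tx":0,"ty":0,"tz":0,"yaw":0,"claw":1}
  ]
}}

```text
time_s: 4.7
position: [0.5019, -0.2323, 0.32]
tool_rot: [[-0.921, 0.389, 0.002], [0.389, 0.921, -0.001], [-0.002, -0.001, -1.0]]
ft_force: [0.5, -0.8, -2.7]
grip_width: 0.0138
gripper_force: 49.2
```

Run:
```python
from h import *
s=env.observe(); print(s['position'],s['ft_force'],s['wrist_torque'],s['grip_width'])
im,d=grab('scene','sc2'); grab('top','top2')
c=env.camera_model('scene');T=np.linalg.inv(c['T']);f=240/np.tan(np.radians(c['fovy'])/2)
p=s['position']
for dz in(0,-.034,-.13,-.154):
    q=T@np.array([p[0],p[1],p[2]+dz,1]); print(dz,q[0]/q[2]*f+c['cx'],q[1]/q[2]*f+c['cy'])
q=T@np.array([*p,1]);u,v=int(q[0]/q[2]*f+c['cx']),int(q[1]/q[2]*f+c['cy'])
print(u,v); a=cv2.imread('pics/sc2.png')[v-50:v+100,u-100:u+100]; cv2.imwrite('pics/c2.png',cv2.resize(a,(800,600),interpolation=2))
```

```text
[ 0.501892   -0.2323204   0.31999925] [ 0.45483571 -0.80204942 -2.66605825] [-0.02892965 -0.01827155  0.00858299] 0.013798525706718011
0 361.84651372244895 209.87515659701802
-0.034 360.8518824776911 221.78289902287656
-0.13 358.19037192407467 253.64654929849692
-0.154 357.55680567231144 261.2316153975916
361 209
```

View pics/c2.png

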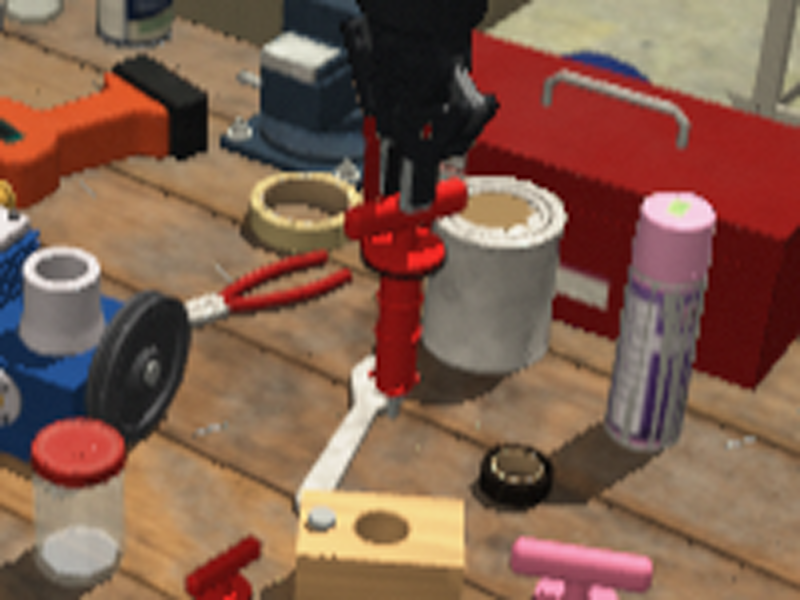

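The plug hangs straight from the jaws, with its tip at about (393,405) in the crop. The stand's hole is empty and nothing else has moved. Next I carry it over the neck.

{"fn": "servo_tool", "kwargs": {
  "steps": [
    {"tx":0.43,"ty":1.5,"tz":0,"yaw":-3.7,"claw":1},
    {"tx":0.43,"ty":3.18,"tz":0,"yaw":-3.7,"claw":1},
    {"tx":0.43,"ty":3.5,"tz":0,"yaw":-3.7,"claw":1},
    {"tx":0.43,"ty":3.5,"tz":0,"yaw":-3.7,"claw":1},
    {"tx":0.43,"ty":3.5,"tz":0,"yaw":-3.7,"claw":1},
    {"tx":0.43,"ty":3.5,"tz":0,"yaw":-3.7,"claw":1},
    {"tx":0.43,"ty":3.5,"tz":0,"yaw":-3.7,"claw":1},
    {"tx":0.43,"ty":3.5,"tz":0,"yaw":-3.7,"claw":1},
    {"tx":0.43,"ty":3.5,"tz":0,"yaw":-3.7,"claw":1},
    {"tx":0.43,"ty":2.5,"tz":0,"yaw":-3.7,"claw":1},
    {"tx":0,"ty":0,"tz":-1,"yaw":0,"claw":1},
    {"tx":0,"ty":0,"tz":0,"yaw":0,"claw":1},
    {"tx":0,"ty":0,"tz":0,"yaw":0,"claw":1}
  ]
}}

```text
time_s: 6.1
position: [0.5445, 0.0838, 0.308]
tool_rot: [[-0.502, 0.865, -0.002], [0.865, 0.502, -0.0], [0.001, -0.002, -1.0]]
ft_force: [0.8, -0.8, -2.2]
grip_width: 0.0139
gripper_force: 49.2
```

```bash
cat > plug.py <<'E'
from h import *
import sys
s=env.observe(); p=s['position']; print(p,s['ft_force'],s['wrist_torque'])
tag=sys.argv[1]
im,d=grab('scene','sc'+tag); grab('top','top'+tag)
c=env.camera_model('scene');T=np.linalg.inv(c['T']);f=240/np.tan(np.radians(c['fovy'])/2)
def pr(q): q=T@np.array([*q,1]); return np.array([q[0]/q[2]*f+c['cx'],q[1]/q[2]*f+c['cy']])
for nm,q in dict(tcp=p,washer=p-[0,0,.034],lugs=p-[0,0,.125],tip=p-[0,0,.154],rim=[.5448,.0845,.125]).items(): print(nm,pr(q).round(1))
u,v=pr(p-[0,0,.1]).astype(int); x0,y0=u-67,v-50
print('crop origin',x0,y0,'x6'); a=cv2.imread(f'pics/sc{tag}.png')[y0:y0+100,x0:x0+133]; cv2.imwrite(f'pics/c{tag}.png',cv2.resize(a,(798,600),interpolation=2))
im=im.astype(int); P=cloud('scene',d); red=(im[...,0]>90)&(im[...,1]<70)&(im[...,2]<70)
for lo,hi in((-.06,-.045),(-.075,-.06),(-.09,-.075),(-.105,-.09),(-.119,-.105)):
    Q=P[red&(np.abs(P[...,0]-p[0])<.03)&(np.abs(P[...,1]-p[1])<.03)&(P[...,2]>p[2]+lo)&(P[...,2]<p[2]+hi)][:,:2]
    if len(Q)>8:
        from scipy.optimize import least_squares
        r=least_squares(lambda x:np.hypot(*(Q-x).T)-.013,p[:2],loss='soft_l1',f_scale=.001).x; print('stem',lo,hi,len(Q),((r-p[:2])*1000).round(1))
Q=P[(np.abs(P[...,0]-.545)<.04)&(np.abs(P[...,1]-.0845)<.04)&(P[...,2]>.07)&(P[...,2]<.115)&~red][:,:2]
r=least_squares(lambda x:np.hypot(*(Q-x).T)-.029,[.545,.0845],loss='soft_l1',f_scale=.001).x; print('neck tube',len(Q),r)
E
python3 plug.py 3
```

```text
[0.544474   0.08378151 0.30800926] [ 0.78169361 -0.78026476 -2.15414945] [-0.07924339 -0.01685041  0.0059582 ]
tcp [274.3 169.8]
washer [274.5 180.7]
lugs [275.  208.7]
tip [275.2 217.2]
rim [275.3 225.5]
crop origin 207 151 x6
stem -0.06 -0.045 35 [ 0.5 -0.5]
stem -0.075 -0.06 48 [ 0.4 -0.7]
stem -0.09 -0.075 43 [ 0.3 -0.2]
stem -0.105 -0.09 38 [ 1.3 -0.7]
stem -0.119 -0.105 38 [ 0.5 -0.7]
neck tube 344 [0.5447519  0.08249278]
```

View pics/c3.png

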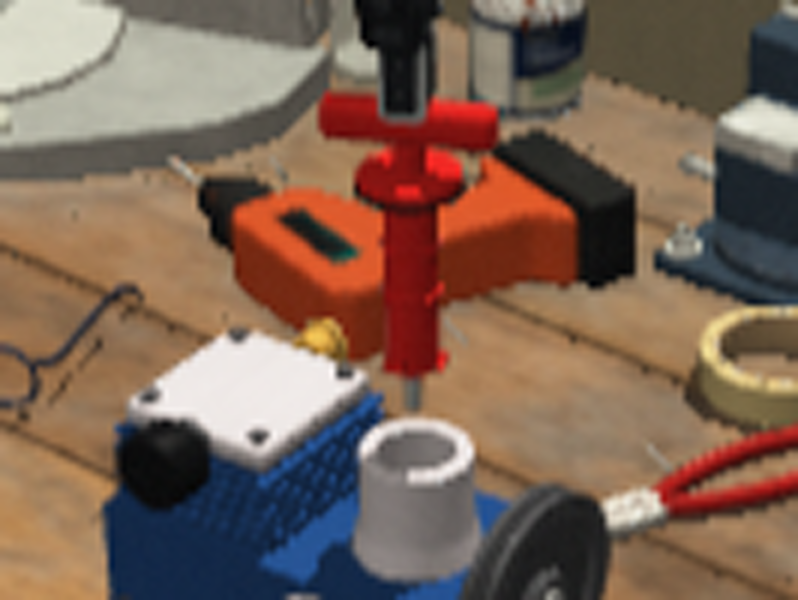

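The plug's axis and the neck's line up within about 1 mm in the scene camera: stem at x≈413 and mouth at x≈415 in the crop. I'll lower it into the bore.

{"fn": "servo_tool", "kwargs": {
  "steps": [
    {"tx":0,"ty":0,"tz":-1,"yaw":0,"claw":1},
    {"tx":0,"ty":0,"tz":-1,"yaw":0,"claw":1},
    {"tx":0,"ty":0,"tz":-1,"yaw":0,"claw":1},
    {"tx":0,"ty":0,"tz":-1,"yaw":0,"claw":1},
    {"tx":0,"ty":0,"tz":-0.5,"yaw":0,"claw":1},
    {"tx":0,"ty":0,"tz":-0.5,"yaw":0,"claw":1},
    {"tx":0,"ty":0,"tz":-0.5,"yaw":0,"claw":1},
    {"tx":0,"ty":0,"tz":-0.5,"yaw":0,"claw":1},
    {"tx":0,"ty":0,"tz":-0.5,"yaw":0,"claw":1},
    {"tx":0,"ty":0,"tz":-0.5,"yaw":0,"claw":1},
    {"tx":0,"ty":0,"tz":0,"yaw":0,"claw":1}
  ]
}}

```text
time_s: 7.3
position: [0.5445, 0.0846, 0.2381]
tool_rot: [[-0.502, 0.865, -0.001], [0.865, 0.502, 0.0], [0.001, -0.001, -1.0]]
ft_force: [-0.1, 1.4, -2.0]
grip_width: 0.0138
gripper_force: 49.2
```

{"fn": "servo_tool", "kwargs": {
  "steps": [
    {"tx":0,"ty":0,"tz":-1,"yaw":0,"claw":1},
    {"tx":0,"ty":0,"tz":-1,"yaw":0,"claw":1},
    {"tx":0,"ty":0,"tz":-1,"yaw":0,"claw":1},
    {"tx":0,"ty":0,"tz":-1,"yaw":0,"claw":1},
    {"tx":0,"ty":0,"tz":-0.8,"yaw":0,"claw":1},
    {"tx":0,"ty":0,"tz":-0.4,"yaw":0,"claw":1},
    {"tx":0,"ty":0,"tz":-0.2,"yaw":0,"claw":1},
    {"tx":0,"ty":0,"tz":0,"yaw":0,"claw":1}
  ]
}}

```text
time_s: 8.1
position: [0.5448, 0.0846, 0.1848]
tool_rot: [[-0.502, 0.865, 0.0], [0.865, 0.502, -0.0], [-0.0, 0.0, -1.0]]
ft_force: [0.7, 0.3, -1.8]
grip_width: 0.0139
gripper_force: 49.2
```

{"fn": "servo_tool", "kwargs": {
  "steps": [
    {"tx":0,"ty":0,"tz":-0.2,"yaw":0,"claw":1},
    {"tx":0,"ty":0,"tz":-0.2,"yaw":0,"claw":1},
    {"tx":0,"ty":0,"tz":0,"yaw":0,"claw":1}
  ]
}}

```text
time_s: 8.4
position: [0.5446, 0.0846, 0.1807]
tool_rot: [[-0.502, 0.865, -0.0], [0.865, 0.502, 0.0], [0.0, -0.0, -1.0]]
ft_force: [0.0, 0.3, -2.3]
grip_width: 0.0139
gripper_force: 49.2
```

{"fn": "servo_tool", "kwargs": {
  "steps": [
    {"tx":0,"ty":0,"tz":-0.2,"yaw":0,"claw":1},
    {"tx":0,"ty":0,"tz":-0.1,"yaw":0,"claw":1},
    {"tx":0,"ty":0,"tz":-0.1,"yaw":0,"claw":1}
  ]
}}

```text
time_s: 8.7
position: [0.5449, 0.0846, 0.1769]
tool_rot: [[-0.502, 0.865, 0.0], [0.865, 0.502, 0.0], [-0.0, 0.0, -1.0]]
ft_force: [-0.1, 0.3, 1.7]
grip_width: 0.0135
gripper_force: 49.6
```

{"fn": "servo_tool", "kwargs": {
  "steps": [
    {"tx":0,"ty":0,"tz":-0.1,"yaw":0,"claw":1},
    {"tx":0,"ty":0,"tz":0,"yaw":0,"claw":1}
  ]
}}

```text
time_s: 8.9
position: [0.545, 0.0846, 0.1764]
tool_rot: [[-0.502, 0.865, 0.001], [0.865, 0.502, 0.0], [-0.001, 0.001, -1.0]]
ft_force: [0.1, 0.2, 4.2]
grip_width: 0.0142
gripper_force: 49.9
```

{"fn": "servo_tool", "kwargs": {
  "steps": [
    {"tx":0,"ty":0,"tz":-0.1,"yaw":0,"claw":1},
    {"tx":0,"ty":0,"tz":0,"yaw":0,"claw":1}
  ]
}}

```text
time_s: 9.1
position: [0.5453, 0.0847, 0.1759]
tool_rot: [[-0.502, 0.865, 0.003], [0.865, 0.502, 0.0], [-0.001, 0.002, -1.0]]
ft_force: [-0.5, 1.4, 7.1]
grip_width: 0.0138
gripper_force: 50.2
```

Contact is at TCP z≈0.176, which puts the washer about 14 mm up, near the top of a ridge. I'll turn anticlockwise to feel for the drop.

{"fn": "servo_tool", "kwargs": {
  "steps": [
    {"tx":0,"ty":0,"tz":0,"yaw":6,"claw":1},
    {"tx":0,"ty":0,"tz":0,"yaw":6,"claw":1}
  ]
}}

```text
time_s: 9.3
position: [0.5445, 0.0846, 0.1745]
tool_rot: [[-0.674, 0.739, -0.001], [0.739, 0.674, -0.0], [0.0, -0.001, -1.0]]
ft_force: [-0.2, -0.6, -1.5]
grip_width: 0.0136
gripper_force: 49.2
```

{"fn": "servo_tool", "kwargs": {
  "steps": [
    {"tx":0,"ty":0,"tz":0,"yaw":6,"claw":1},
    {"tx":0,"ty":0,"tz":0,"yaw":6,"claw":1}
  ]
}}

```text
time_s: 9.5
position: [0.5445, 0.0845, 0.1743]
tool_rot: [[-0.813, 0.582, -0.001], [0.582, 0.813, -0.0], [0.001, -0.001, -1.0]]
ft_force: [-0.4, 0.3, -2.0]
grip_width: 0.0136
gripper_force: 49.2
```

{"fn": "servo_tool", "kwargs": {
  "steps": [
    {"tx":0,"ty":0,"tz":0,"yaw":6,"claw":1},
    {"tx":0,"ty":0,"tz":0,"yaw":6,"claw":1}
  ]
}}

```text
time_s: 9.7
position: [0.5444, 0.0845, 0.1743]
tool_rot: [[-0.916, 0.401, -0.001], [0.401, 0.916, -0.0], [0.001, -0.001, -1.0]]
ft_force: [-0.7, 0.1, -2.2]
grip_width: 0.0139
gripper_force: 49.2
```

{"fn": "servo_tool", "kwargs": {
  "steps": [
    {"tx":0,"ty":0,"tz":-0.1,"yaw":-6,"claw":1},
    {"tx":0,"ty":0,"tz":-0.1,"yaw":-6,"claw":1},
    {"tx":0,"ty":0,"tz":0,"yaw":0,"claw":1}
  ]
}}

```text
time_s: 10.0
position: [0.5445, 0.0845, 0.1723]
tool_rot: [[-0.81, 0.587, -0.001], [0.587, 0.81, -0.0], [0.001, -0.001, -1.0]]
ft_force: [-0.2, -0.0, -1.2]
grip_width: 0.0137
gripper_force: 49.2
```

{"fn": "servo_tool", "kwargs": {
  "steps": [
    {"tx":0,"ty":0,"tz":-0.1,"yaw":0,"claw":1},
    {"tx":0,"ty":0,"tz":-0.05,"yaw":0,"claw":1},
    {"tx":0,"ty":0,"tz":0,"yaw":0,"claw":1}
  ]
}}

```text
time_s: 10.3
position: [0.5449, 0.0845, 0.1716]
tool_rot: [[-0.811, 0.585, 0.001], [0.585, 0.811, -0.0], [-0.001, 0.0, -1.0]]
ft_force: [0.0, 0.1, 1.9]
grip_width: 0.0139
gripper_force: 49.6
```

{"fn": "servo_tool", "kwargs": {
  "steps": [
    {"tx":0,"ty":0,"tz":-0.1,"yaw":0,"claw":1},
    {"tx":0,"ty":0,"tz":0,"yaw":0,"claw":1}
  ]
}}

```text
time_s: 10.5
position: [0.5455, 0.0845, 0.1714]
tool_rot: [[-0.811, 0.585, 0.003], [0.585, 0.811, -0.0], [-0.002, 0.001, -1.0]]
ft_force: [0.4, 0.1, 8.0]
grip_width: 0.0138
gripper_force: 50.2
```

Landed about 5 mm lower, on the next thread turn. Now I screw it clockwise, following the pitch.

{"fn": "servo_tool", "kwargs": {
  "steps": [
    {"tx":0,"ty":0,"tz":-0.02,"yaw":-6,"claw":1},
    {"tx":0,"ty":0,"tz":-0.045,"yaw":-6,"claw":1}
  ]
}}

```text
time_s: 10.7
position: [0.5455, 0.0845, 0.1706]
tool_rot: [[-0.668, 0.744, 0.003], [0.744, 0.668, -0.0], [-0.002, 0.002, -1.0]]
ft_force: [1.6, 0.3, 4.1]
grip_width: 0.0133
gripper_force: 49.9
```

{"fn": "servo_tool", "kwargs": {
  "steps": [
    {"tx":0,"ty":0,"tz":-0.045,"yaw":-6,"claw":1},
    {"tx":0,"ty":0,"tz":-0.045,"yaw":-6,"claw":1}
  ]
}}

```text
time_s: 10.9
position: [0.5455, 0.0847, 0.1699]
tool_rot: [[-0.499, 0.867, 0.003], [0.867, 0.499, 0.0], [-0.001, 0.003, -1.0]]
ft_force: [1.0, 1.1, 6.2]
grip_width: 0.0138
gripper_force: 50.2
```

{"fn": "servo_tool", "kwargs": {
  "steps": [
    {"tx":0,"ty":0,"tz":-0.045,"yaw":-6,"claw":1},
    {"tx":0,"ty":0,"tz":-0.045,"yaw":-6,"claw":1}
  ]
}}

```text
time_s: 11.1
position: [0.5455, 0.0845, 0.169]
tool_rot: [[-0.308, 0.951, 0.003], [0.951, 0.308, -0.0], [-0.001, 0.003, -1.0]]
ft_force: [-0.7, -1.0, 8.3]
grip_width: 0.0136
gripper_force: 50.3
```

```bash
cat > o.py <<'E'
from h import *
s=env.observe(); R=s['tool_rot']; print(s['time_s'],s['position'].round(4),'yaw',np.degrees(np.arctan2(R[1,1],R[0,1])).round(1),'tilt',np.degrees(np.arccos(-R[2,2])).round(2),'F',s['ft_force'].round(1),'M',s['wrist_torque'].round(3),'q6',s['q'][5].round(1))
E
python3 o.py
```

```text
11.1 [0.5455 0.0845 0.169 ] yaw 17.9 tilt 0.17 F [-0.7 -1.   8.3] M [ 0.01  -0.015  0.105] q6 -21.4
```

{"fn": "servo_tool", "kwargs": {
  "steps": [
    {"tx":0,"ty":0,"tz":-0.02,"yaw":-6,"claw":1},
    {"tx":0,"ty":0,"tz":-0.04,"yaw":-6,"claw":1},
    {"tx":0,"ty":0,"tz":-0.045,"yaw":-6,"claw":1},
    {"tx":0,"ty":0,"tz":-0.045,"yaw":-6,"claw":1}
  ]
}}

```text
time_s: 11.5
position: [0.5455, 0.0843, 0.1672]
tool_rot: [[0.106, 0.994, 0.003], [0.994, -0.106, -0.001], [-0.0, 0.003, -1.0]]
ft_force: [1.7, -1.0, 4.3]
grip_width: 0.0139
gripper_force: 49.9
```

{"fn": "servo_tool", "kwargs": {
  "steps": [
    {"tx":0,"ty":0,"tz":-0.04,"yaw":-6,"claw":1},
    {"tx":0,"ty":0,"tz":-0.045,"yaw":-6,"claw":1},
    {"tx":0,"ty":0,"tz":-0.045,"yaw":-6,"claw":1},
    {"tx":0,"ty":0,"tz":-0.045,"yaw":-6,"claw":1}
  ]
}}

```text
time_s: 11.9
position: [0.5454, 0.0842, 0.1653]
tool_rot: [[0.501, 0.865, 0.002], [0.865, -0.501, -0.001], [0.0, 0.003, -1.0]]
ft_force: [1.2, -1.3, 3.9]
grip_width: 0.0137
gripper_force: 49.8
```

```bash
python3 o.py
```

```text
11.9 [0.5454 0.0842 0.1653] yaw -30.1 tilt 0.15 F [ 1.2 -1.3  3.9] M [-0.388 -0.271  0.006] q6 26.6
```

{"fn": "servo_tool", "kwargs": {
  "steps": [
    {"tx":0,"ty":0,"tz":-0.045,"yaw":-6,"claw":1},
    {"tx":0,"ty":0,"tz":-0.045,"yaw":-6,"claw":1},
    {"tx":0,"ty":0,"tz":-0.045,"yaw":-6,"claw":1},
    {"tx":0,"ty":0,"tz":-0.045,"yaw":-6,"claw":1}
  ]
}}

```text
time_s: 12.3
position: [0.5453, 0.0842, 0.1635]
tool_rot: [[0.81, 0.587, 0.002], [0.587, -0.81, -0.001], [0.001, 0.002, -1.0]]
ft_force: [-0.1, -1.3, 4.6]
grip_width: 0.0138
gripper_force: 49.9
```

```bash
python3 o.py
```

```text
12.3 [0.5453 0.0842 0.1635] yaw -54.1 tilt 0.14 F [-0.1 -1.3  4.6] M [-0.438 -0.164  0.07 ] q6 50.6
```

{"fn": "servo_tool", "kwargs": {
  "steps": [
    {"tx":0,"ty":0,"tz":-0.045,"yaw":-6,"claw":1},
    {"tx":0,"ty":0,"tz":-0.045,"yaw":-6,"claw":1}
  ]
}}

```text
time_s: 12.5
position: [0.545, 0.0844, 0.1631]
tool_rot: [[0.914, 0.406, 0.002], [0.406, -0.914, -0.001], [0.001, 0.001, -1.0]]
ft_force: [-1.8, -0.6, 11.0]
grip_width: 0.0138
gripper_force: 50.7
```

```bash
python3 o.py
```

```text
12.5 [0.545  0.0844 0.1631] yaw -66.1 tilt 0.1 F [-1.8 -0.6 11. ] M [-0.205  0.3    0.098] q6 62.6
```

The washer seems to be touching. I'll turn on in small steps without any more push and watch the torque.

{"fn": "servo_tool", "kwargs": {
  "steps": [
    {"tx":0,"ty":0,"tz":0,"yaw":-3,"claw":1},
    {"tx":0,"ty":0,"tz":0,"yaw":-3,"claw":1}
  ]
}}

```text
time_s: 12.7
position: [0.5452, 0.0843, 0.1631]
tool_rot: [[0.951, 0.31, 0.002], [0.31, -0.951, -0.001], [0.002, 0.002, -1.0]]
ft_force: [-1.6, -1.0, 7.6]
grip_width: 0.0135
gripper_force: 50.4
```

```bash
python3 o.py
```

```text
12.7 [0.5452 0.0843 0.1631] yaw -71.9 tilt 0.15 F [-1.6 -1.   7.6] M [-0.378  0.198  0.345] q6 68.4
```

{"fn": "servo_tool", "kwargs": {
  "steps": [
    {"tx":0,"ty":0,"tz":0,"yaw":-3,"claw":1},
    {"tx":0,"ty":0,"tz":0,"yaw":0,"claw":1}
  ]
}}

```text
time_s: 12.9
position: [0.5451, 0.0841, 0.1631]
tool_rot: [[0.965, 0.261, 0.002], [0.261, -0.965, -0.001], [0.002, 0.002, -1.0]]
ft_force: [-2.5, -1.9, 8.3]
grip_width: 0.0136
gripper_force: 50.5
```

```bash
python3 o.py
```

```text
12.9 [0.5451 0.0841 0.1631] yaw -74.9 tilt 0.14 F [-2.5 -1.9  8.3] M [-0.489  0.294  0.294] q6 71.4
```

```bash
python3 o.py
python3 - <<'E'
from h import *
im,d=grab('scene','sc4'); grab('top','top4'); 
a=cv2.imread('pics/sc4.png')[170:270,215:348]; cv2.imwrite('pics/c4.png',cv2.resize(a,(798,600),interpolation=2))
im=im.astype(int);P=cloud('scene',d); red=(im[...,0]>90)&(im[...,1]<80)&(im[...,2]<80)
m=red&(np.hypot(P[...,0]-.545,P[...,1]-.0845)<.03); z=P[m][:,2]; print(len(z),np.percentile(z,[0,2,5,20,40,60,80,99]))
print(np.histogram(z,bins=np.arange(.115,.18,.003)))
E
python3 o.py
```

```text
12.9 [0.5451 0.0841 0.1631] yaw -74.9 tilt 0.14 F [-2.5 -1.9  8.3] M [-0.489  0.294  0.294] q6 71.4
139 [-0.57770551 -0.56978239  0.12808968  0.13308429  0.13488002  0.13771414
  0.16420088  0.18043408]
(array([ 0,  0,  0,  2,  6, 14, 38, 27,  7,  2,  2,  1,  5,  1,  0,  1,  0,
        2, 16,  6,  1]), array([0.115, 0.118, 0.121, 0.124, 0.127, 0.13 , 0.133, 0.136, 0.139,
       0.142, 0.145, 0.148, 0.151, 0.154, 0.157, 0.16 , 0.163, 0.166,
       0.169, 0.172, 0.175, 0.178]))
13.0 [0.5451 0.0841 0.1631] yaw -74.8 tilt 0.14 F [-2.3 -2.2  8.4] M [-0.527  0.221  0.3  ] q6 71.3
```

View pics/c4.png

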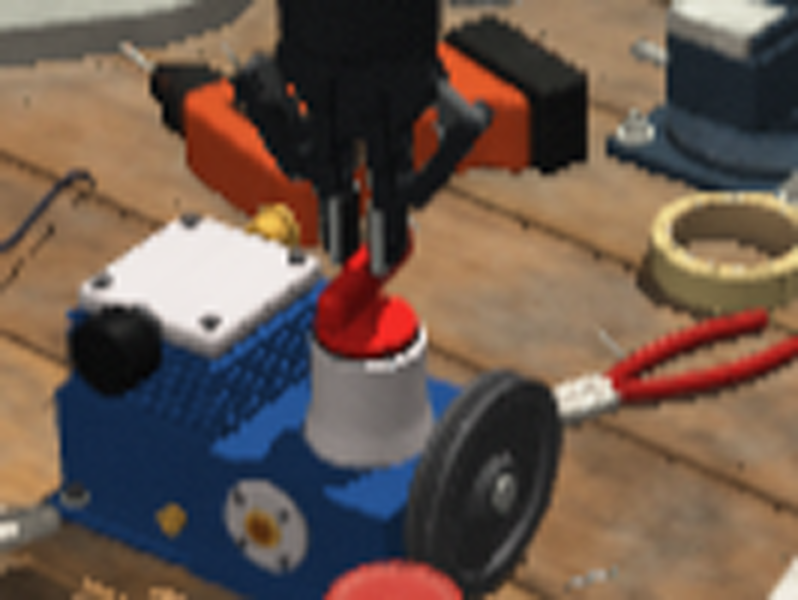

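The washer is down on the rim all round, at about (370,350) in the crop, and the collar top measures 0.135 m where a seated plug would be at 0.134 m. I'll take the push off and read the remaining torque.

{"fn": "servo_tool", "kwargs": {
  "steps": [
    {"tx":0,"ty":0,"tz":0.1,"yaw":0,"claw":1},
    {"tx":0,"ty":0,"tz":0.1,"yaw":0,"claw":1},
    {"tx":0,"ty":0,"tz":0,"yaw":0,"claw":1}
  ]
}}

```text
time_s: 13.3
position: [0.5448, 0.0841, 0.1632]
tool_rot: [[0.965, 0.261, -0.001], [0.261, -0.965, -0.001], [-0.001, 0.001, -1.0]]
ft_force: [3.3, -4.5, -7.7]
grip_width: 0.0136
gripper_force: 49.2
```

```bash
python3 o.py
```

```text
13.3 [0.5448 0.0841 0.1632] yaw -74.9 tilt 0.06 F [ 3.3 -4.5 -7.7] M [-0.922 -0.663  0.241] q6 71.4
```

It holds against an upward pull with no play, at about 0.24 N m, so it's seated and finger-tight. I'll bring the arm to neutral and let go.

{"fn": "servo_tool", "kwargs": {
  "newtons": 20,
  "steps": [
    {"tx":0,"ty":0,"tz":-0.08,"yaw":0,"claw":1},
    {"tx":0,"ty":0,"tz":0,"yaw":0,"claw":1},
    {"tx":0,"ty":0,"tz":0,"yaw":0,"claw":2},
    {"tx":0,"ty":0,"tz":0,"yaw":0,"claw":3.5},
    {"tx":0,"ty":0,"tz":0,"yaw":0,"claw":4.5},
    {"tx":0,"ty":0,"tz":0,"yaw":0,"claw":4.5},
    {"tx":0,"ty":0,"tz":0,"yaw":0,"claw":4.5},
    {"tx":0,"ty":0,"tz":0,"yaw":0,"claw":4.5}
  ]
}}

```text
time_s: 14.1
position: [0.5447, 0.0847, 0.1632]
tool_rot: [[0.965, 0.261, -0.0], [0.261, -0.965, 0.0], [0.0, -0.0, -1.0]]
ft_force: [-0.4, -0.5, 0.2]
grip_width: 0.045
gripper_force: 0.0
```

```bash
python3 o.py
```

```text
14.1 [0.5447 0.0847 0.1632] yaw -74.9 tilt 0.01 F [-0.4 -0.5  0.2] M [ 0.024  0.03  -0.04 ] q6 71.4
```

I'll regrip gently once to check that the torque held.

{"fn": "servo_tool", "kwargs": {
  "newtons": 50,
  "steps": [
    {"tx":0,"ty":0,"tz":0,"yaw":0,"claw":2.5},
    {"tx":0,"ty":0,"tz":0,"yaw":0,"claw":1},
    {"tx":0,"ty":0,"tz":0,"yaw":0,"claw":1},
    {"tx":0,"ty":0,"tz":0,"yaw":0,"claw":1},
    {"tx":0,"ty":0,"tz":0,"yaw":0,"claw":1},
    {"tx":0,"ty":0,"tz":0,"yaw":0,"claw":1}
  ]
}}

```text
time_s: 14.7
position: [0.5449, 0.0844, 0.1634]
tool_rot: [[0.965, 0.261, 0.001], [0.261, -0.965, -0.0], [0.0, 0.0, -1.0]]
ft_force: [-0.2, -2.4, 4.3]
grip_width: 0.014
gripper_force: 49.0
```

```bash
python3 o.py
```

```text
14.7 [0.5449 0.0844 0.1634] yaw -74.9 tilt 0.04 F [-0.2 -2.4  4.3] M [-0.386  0.062  0.037] q6 71.4
```

{"fn": "servo_tool", "kwargs": {
  "steps": [
    {"tx":0,"ty":0,"tz":0,"yaw":-1,"claw":1},
    {"tx":0,"ty":0,"tz":0,"yaw":0,"claw":1}
  ]
}}

```text
time_s: 14.9
position: [0.5448, 0.0844, 0.1633]
tool_rot: [[0.97, 0.244, 0.0], [0.244, -0.97, -0.0], [0.0, 0.001, -1.0]]
ft_force: [-0.5, -3.7, 5.4]
grip_width: 0.014
gripper_force: 49.3
```

```bash
python3 o.py
```

```text
14.9 [0.5448 0.0844 0.1633] yaw -75.9 tilt 0.04 F [-0.5 -3.7  5.4] M [-0.594  0.123  0.305] q6 72.4
```

One degree more brings 0.3 N m straight away, so it's tight. Releasing and withdrawing upward.

{"fn": "servo_tool", "kwargs": {
  "newtons": 20,
  "steps": [
    {"tx":0,"ty":0,"tz":0,"yaw":0,"claw":1},
    {"tx":0,"ty":0,"tz":0,"yaw":0,"claw":2},
    {"tx":0,"ty":0,"tz":0,"yaw":0,"claw":3.5},
    {"tx":0,"ty":0,"tz":0,"yaw":0,"claw":5},
    {"tx":0,"ty":0,"tz":0,"yaw":0,"claw":5},
    {"tx":0,"ty":0,"tz":0,"yaw":0,"claw":5},
    {"tx":0,"ty":0,"tz":0.5,"yaw":0,"claw":5},
    {"tx":0,"ty":0,"tz":1,"yaw":0,"claw":5},
    {"tx":0,"ty":0,"tz":2,"yaw":0,"claw":5},
    {"tx":0,"ty":0,"tz":3,"yaw":0,"claw":5},
    {"tx":0,"ty":0,"tz":3,"yaw":0,"claw":5},
    {"tx":0,"ty":0,"tz":3,"yaw":0,"claw":5},
    {"tx":0,"ty":0,"tz":0,"yaw":0,"claw":5},
    {"tx":0,"ty":0,"tz":0,"yaw":0,"claw":5}
  ]
}}

```text
time_s: 16.3
position: [0.5447, 0.0846, 0.2889]
tool_rot: [[0.97, 0.244, 0.001], [0.244, -0.97, -0.0], [0.001, 0.0, -1.0]]
ft_force: [0.1, -1.0, -0.3]
grip_width: 0.05
gripper_force: 0.0
```

Run:
```python
from h import *
im,d=grab('scene','sc5')
cv2.imwrite('pics/c5.png',cv2.resize(cv2.imread('pics/sc5.png')[170:270,215:348],(798,600),interpolation=2))
```

```text
(no output)
```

View pics/c5.png

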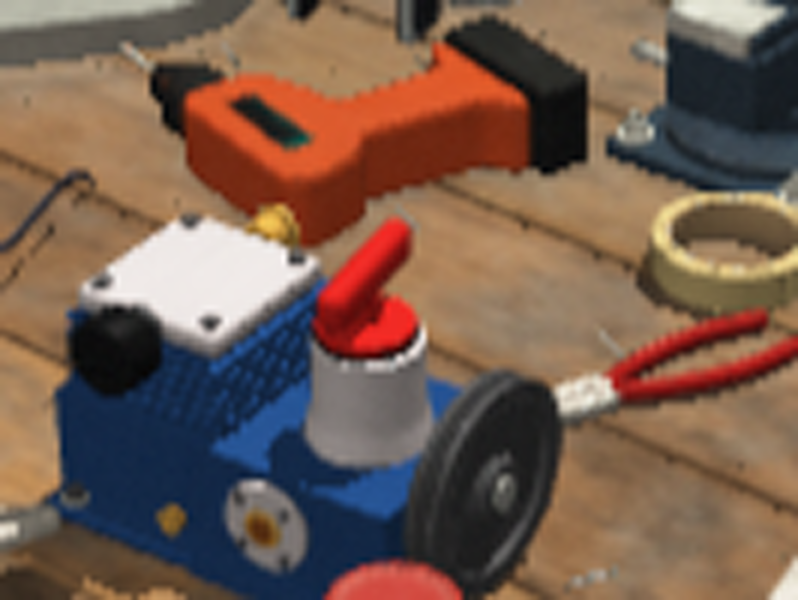

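The plug sits square and flush on the neck at about (370,340), and the gripper is well clear.

```bash
python3 -c "
from rig import env; print(env.close_job())"
```

```text
the job is handed in; nothing more can be done
None
```

The red plug is screwed home in the compressor's neck, finger-tight at about 0.3 N m and released; the job is handed in, with no verdict returned.

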